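# Fold open the test-bay guard and throw the isolator

## Robot

A 7-joint arm with a two-finger parallel gripper is mounted at the origin on the work surface. World frame = base frame: x ahead of the robot, y to its left, z up, the work surface at z = 0. Lengths are in m, angles in rad, forces in N, time in s.
With the tool pointing down it reaches from about 0.425 to 0.925 m from the base axis. Payload 6.8 kg.
Tool frame: the origin (TCP) lies on the centre line of the jaws, within the pads' length; the fingertips stand bot.tip_reach ahead of it and the grasp point (between the pads) lies 3 mm ahead of it (bot.tip_reach is the distance from the TCP to the fingertips, in m); z points along the fingers, y is the line along which they close (so a half turn about z gives the same grasp; the last joint's range is limited). The gripper opens to 85 mm and grips with 20 to 120 N. Pads are 22 mm wide; open, the fingers measure 114 mm over their backs; the gripper's body (76 mm by 85 mm) begins 54 mm behind the grasp point. The pads swing forward as they close: fully open they stand 13 mm farther back than shut.
Start: joints at [-1.343, 0.477, 0.022, 1.555, -0.011, 1.109, -0.083], TCP at [0.222, 0.637, 0.227] pointing down, gripper open.
Joint ranges: [-2.96, 2.96], [-0.34, 2.1], [-1.41, 1.46], [0.24, 2.44], [-1.37, 4.51], [0.17, 1.92], [-2.96, 2.96]. Speed limits (rad/s): [2.39, 2.39, 3.14, 3.14, 3.14, 3.14, 3.14].

## Interface

Orientations are given as a unit quaternion [w, x, y, z].
In Python, from station import bot gives the robot as it stands.
- The arm moves only by the tool jog_arm, never from a script. Its argument "deltas" is a list of rows, each a list of 7 numbers: the shift along the world's x, y, z in m, then the turn, a rotation vector about the world's x, y, z in rad, then the opening, from 0 (shut) to 1 (fully open). In form: [[x, y, z, rx, ry, rz, grip], ...]. A call has 1 to 10 rows; each row shifts and turns the commanded pose from where the row before left it; what a row does not reach is not made up. A row lasts 1/10 s, in which the tool goes at most 50 mm and 8.59 degrees, less where a joint would pass 70% of its speed; a pose out of reach is approached as far as the arm can. A call with a gripper value outside its range is refused whole. The fingers move at their own pace and stop on an object; "newtons" is the grip in N (left out, the last holds). Time passes only in rows, so rows that do not move let the fingers close. It gives the time, the measured TCP pose, the force, the opening and the grip force at its end, in the units of the state.
- bot.get_obs(): the state, without advancing time (a new reading comes with each control period).
- bot.read_camera(name): name is "side" or "top"; returns a dict with "img" (480x640x3 uint8, red, green, blue), "K" (3x3 intrinsics, pixels), "eye" and "attitude" of the camera in the world. Camera axes: x right, y down, z forward; pixel columns grow to the right and rows downward; lengths in m; the calibration is good to about 2 mm. A picture is of the moment at which its call begins. There is no depth.
- bot.hand_in(): hands the job in; it is judged then, once.
The state is a dict: "t": time; "q": joint angles; "joint_vel": joint speeds; "joint_torque": joint torques, N m; "eef_pos": TCP position; "tool_rot": TCP orientation; "contact_force": force on the tool from outside, world axes, zero at the start; "torque": the same for the moment, N m; "gripper_width": opening from 0.0 (shut) to 1.0 (fully open); "grasp_force": force on a finger pad.
Only numpy, scipy, OpenCV 4.12 (cv2) and the standard library are available. Lean on these libraries where they do the work, as an engineer would, in place of code of your own. Each camera call takes 0.05 s, during which the arm holds its last target. There are 200 camera calls.

## Task

Fold the bay's bifold guard door fully open, so that both panels stand stacked beside the right-hand post; the upright pin at its fold hinge is the place to push. Then reach under the bay's roof grille and throw the taller of the two isolator levers all the way over to the back, leaving the door open and the shorter lever, the capacitor, the multimeter and the screwdriver as they are.

Things in the scene. Friction and masses are not known exactly. Their poses are not given: they have to be found in the camera images.
- bay: fixed bay of aluminium posts, white side sheets, open back, roofed with a grille of 5 mm rods 44 mm apart. Origin: centre of the doorway, on the bench; +x into the bay (away from the robot at yaw 0), +y left. Doorway 360 mm wide between 20 mm posts at y = +-190 mm. Roof from x = -10 to +180 mm, heights 285 to 301 mm. A 4 mm high track strip crosses the doorway. Yaw within 0.15 rad.
- jamb (a point): fixed: the vertical hinge line at the right-hand post (bay x = 0, y = -170 mm), at bench level, about which the first door panel turns
- fold_pin (a point): centre of the top of the upright steel hinge pin that joins the two door panels: 18 mm in diameter, top 225 mm above the bench, standing 55 mm clear above the panels. It moves on a circle of radius 170 mm about the jamb hinge line, out towards the robot and to the right as the door opens.
- guard (a joint): first panel's angle (rad): 0 = shut across the doorway, growing as the fold comes out towards the robot; 1.5 = stop, panels stacked, pointing out beside the right post. Pin at bay x = -170 sin(angle), y = -170 + 170 cos(angle) mm. About 2 N at the pin moves it; it stays where left. The end of the second panel follows the track by itself.
- iso_long (a joint): angle of the taller lever (rad): at 0 it leans 0.5 rad from upright towards the bay's -x (the front), at 1.0 (its stop) it leans 0.5 rad towards the bay's +x (the back). It stays where it is left; about 1 N moves it. Steel rod 10 mm thick with a 26 mm black ball; ball centre 95 mm from the pivot.
- iso_long_tip (a point): centre of the ball of the taller lever, about 105 mm above the bench at either end of its swing
- iso_long_base: grey block of the taller lever, 70 x 50 x 25 mm, fixed on the bench in the bay with its x and y along the bay's; origin under its centre; the pivot lies 22 mm above the origin, axis along y
- iso_short (a joint): angle of the shorter lever (rad), same kind: ball centre 55 mm from its pivot. It stands on the same kind of block, about 70 mm to the left or right of the taller one. To be left as it is.
- iso_short_tip (a point): centre of the 26 mm ball of the shorter lever, about 70 mm above the bench
- capacitor: loose aluminium can, 36 mm in diameter and 80 mm tall with its terminals, standing in the bay's right rear corner; origin under its centre. Leave it.
- multimeter: loose grey multimeter lying on the bench left of the bay, 150 x 75 x 40 mm; origin under its centre. Leave it.
- screwdriver: loose screwdriver lying on the bench right of the bay, about 200 mm long. Leave it.
- lead_end (a point): top corner of the second panel's free end, which runs in the track; 170 mm above the bench. Both white panels are 170 mm wide, 8 mm thick, 170 mm tall.

How it is judged:
On the way, in this order (a step that is already met when the one before it is completed fails the run):
1. the guard is folded fully open with the taller lever not yet thrown (value of joint guard above 1.35 rad and value of joint iso_long below 0.5 rad), for 0.2 s.
2. the taller lever is thrown to the back with the guard open (value of joint iso_long above 0.88 rad and value of joint guard above 1.35 rad), for 0.2 s.
At the end, for the whole second after the job is handed in: the guard is at 1.35 rad or more of its 1.5, the taller lever at 0.88 rad or more of its 1.0, the shorter lever under 0.15 rad, the capacitor upright, and all is at rest (all of step 2 and value of joint iso_short below 0.15 rad and angle between capacitor's own z axis and vertical below 0.1 rad and linear speed of capacitor below 0.02 m/s and velocity of joint each of guard, iso_long below 0.05 rad/s); the robot touches nothing.
It fails at once if the shorter lever is moved by more than 0.2 rad (value of joint iso_short above 0.2 rad).
It fails at once if the capacitor is shifted by more than 20 mm or tipped (distance of capacitor from where it was at the start of the episode above 0.02 m or angle between capacitor's own z axis and vertical above 0.3 rad).
It fails at once if the multimeter or the screwdriver is shifted by more than 30 mm (distance of any of multimeter, screwdriver from where it was at the start of the episode above 0.03 m).
It also fails if it takes over 54 s, if anything falls off the work surface, if the arm or the gripper's body presses on something with over 40 N, if the wrist force passes 120 N, or if a joint passes its speed limit or range.

## Working session

There is one attempt and no reset: what is moved stays moved. The work goes in short steps, Python scripts to look and compute and a tool call to move; the robot and the scene stay as the last step left them, time stands still between calls to the robot, and variables do not carry over. Pictures are saved under pics/ and viewed, at most 10 in all, crops included, and the job is handed in when it is done.

Besides the shell and the picture viewer there is one more tool, called in YAML: its name, and indented under it one key for each argument. jog_arm: Moves the arm, as the interface text tells. Its arguments: {"type":"object","properties":{"deltas":{"type":"array"},"newtons":{"type":"number"}},"required":["deltas"]}

```bash
mkdir -p pics; ls; python3 - <<'E'
from station import bot
import cv2
o=bot.get_obs();print(o['eef_pos'],o['tool_rot'],bot.tip_reach,o['t'])
for n in("side","top"):
    c=bot.read_camera(n);cv2.imwrite(f"pics/{n}0.png",c["img"][:,:,::-1]);print(n,c["K"],c["eye"],c["attitude"])
E
```

```text
pics
[0.22225046 0.63673449 0.22581733] [-8.09637163e-05  1.67080037e-01  9.85942915e-01 -9.06631116e-04] 0.022 0.0
side [[462.54120912   0.         319.65782589]
 [  0.         462.54120912 247.64698676]
 [  0.           0.           1.        ]] [0.85792272 0.27169613 1.23170023] [-0.06357184  0.37195898  0.91320263 -0.15383787]
top [[536.67748256   0.         319.30585788]
 [  0.         536.67748256 255.70713935]
 [  0.           0.           1.        ]] [0.42506987 0.01658479 1.39415652] [ 0.0430104  -0.69713729  0.71372203 -0.05244592]
```

View pics/side0.png

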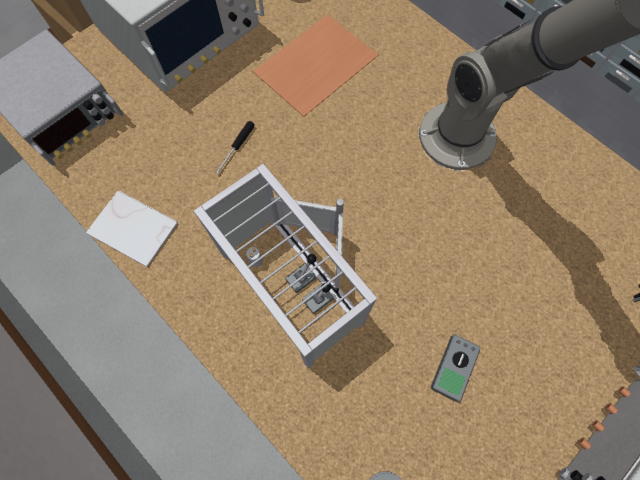

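View pics/top0.png

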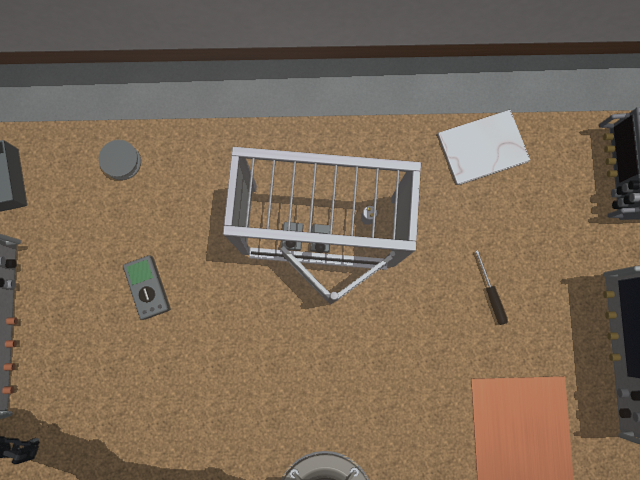

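The side view shows the bay at pixels (195-375, 165-360), with the fold pin near (340,203) and two lever balls near (311,259) and (326,288). In the top view the pin is at (333,296), the roof corners are at about (233,149), (420,162), (415,249) and (225,228), and the lever blocks are at (292,230) and (321,232). I'll zoom in next.

```bash
python3 - <<'E'
import cv2,numpy as np
s=cv2.imread("pics/side0.png")[190:330,230:380];t=cv2.imread("pics/top0.png")[140:310,215:430]
cv2.imwrite("pics/side0z.png",cv2.resize(s,None,fx=4,fy=4,interpolation=2));cv2.imwrite("pics/top0z.png",cv2.resize(t,None,fx=3.5,fy=3.5,interpolation=2))
E
```

```text
(no output)
```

View pics/side0z.png

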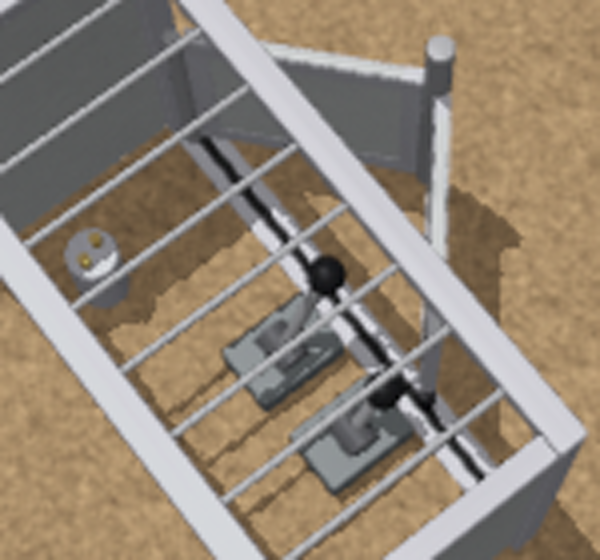

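View pics/top0z.png

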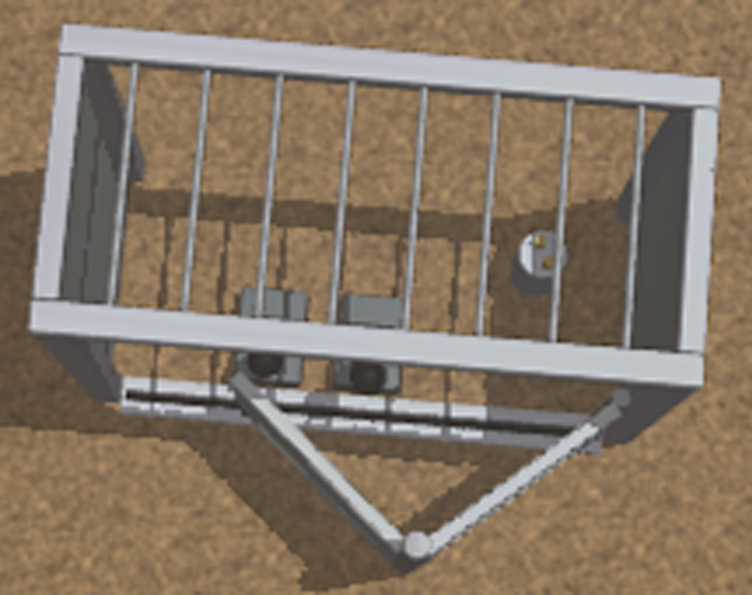

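The crops show the taller-lever candidate, the right-hand ball, at side (311.2,258.7) and top (320.7,248), and the left ball at side (326.2,287.5) and top (290.7,244.3). The pin top is at side (339.7,201.5) and top (334.1,295.4). The roof-top corners are at top (232.7,147.1), (420.7,162.3), (416.1,250) and (223.6,234.3).

```bash
cat > cam.py <<'E'
import numpy as np
from scipy.spatial.transform import Rotation as R
C={"side":(462.541,319.658,247.647,[0.85792272,0.27169613,1.23170023],[-0.06357184,0.37195898,0.91320263,-0.15383787]),
"top":(536.677,319.306,255.707,[0.42506987,0.01658479,1.39415652],[0.0430104,-0.69713729,0.71372203,-0.05244592])}
def ray(n,p):
    f,cx,cy,e,q=C[n]; d=R.from_quat(np.roll(q,-1)).apply([(p[0]-cx)/f,(p[1]-cy)/f,1]); return np.array(e),d/np.linalg.norm(d)
def plane(n,p,z):
    e,d=ray(n,p); return e+d*(z-e[2])/d[2]
def tri(a,b):
    (e,d),(g,h)=ray("side",a),ray("top",b)
    s=np.linalg.lstsq(np.c_[d,-h],g-e,rcond=None)[0]; P,Q=e+s[0]*d,g+s[1]*h; return (P+Q)/2,np.linalg.norm(P-Q)
def proj(n,X):
    f,cx,cy,e,q=C[n]; v=R.from_quat(np.roll(q,-1)).inv().apply(np.array(X)-e); return v[:2]/v[2]*f+[cx,cy]
E
python3 - <<'E'
from cam import *
np.set_printoptions(precision=4,suppress=True)
print("right",tri((311.2,258.7),(320.7,248)),"left",tri((326.2,287.5),(290.7,244.3)))
pin,e=tri((339.7,201.5),(334.1,295.4));print("pin",pin,e,plane("top",(334.1,295.4),.225),plane("side",(339.7,201.5),.225))
c=[plane("top",p,.301)[:2] for p in((232.7,147.1),(420.7,162.3),(416.1,250),(223.6,234.3))];print(np.array(c),[np.linalg.norm(c[i]-c[i-1]) for i in range(4)])
yl=c[0]+c[3]-c[1]-c[2]; yaw=np.arctan2(-yl[0],yl[1])
m=np.mean(c,0); M=np.array([[np.cos(yaw),-np.sin(yaw)],[np.sin(yaw),np.cos(yaw)]])
o=m-M@[.085,0]; print("yaw",yaw,"origin",o)
for z in (.225,): 
    b=M.T@(plane("top",(334.1,295.4),z)[:2]-o); print("pin bay",b,"r",np.linalg.norm(b-[0,-.17]),"ang",np.arctan2(-b[0],b[1]+.17))
for n,l in(("R",tri((311.2,258.7),(320.7,248))[0]),("L",tri((326.2,287.5),(290.7,244.3))[0])): print(n,M.T@(l[:2]-o),l[2])
for x,y in((0,.19),(0,-.19)): print(proj("top",[*(o+M@[x,y]),.004]))
E
```

```text
right (array([ 0.6188, -0.0048,  0.097 ]), np.float64(0.004783027752001188)) left (array([0.6366, 0.0697, 0.0548]), np.float64(0.004032440213360549))
pin [ 0.4954 -0.0301  0.2201] 0.0028746914425843767 [ 0.4959 -0.0311  0.225 ] [ 0.4965 -0.0273  0.225 ]
[[ 0.8088  0.1772]
 [ 0.7675 -0.2186]
 [ 0.5808 -0.1998]
 [ 0.6225  0.1964]] [np.float64(0.1872980560215146), np.float64(0.39801271696893625), np.float64(0.18763897795233095), np.float64(0.3984324277564763)]
yaw -0.10439204785563311 origin [ 0.6104 -0.0023]
pin bay [-0.1109 -0.0405] r 0.17048170089839831 ang 0.7082541504643353
R [ 0.0086 -0.0015] 0.09699688006257001
L [0.0185 0.0743] 0.05476755344085538
[246.111  251.1427]
[391.037 262.898]
```

jog_arm:
  deltas:
    - [0.024,-0.042,0.008,0,0,-0.063,0.5]
    - [0.024,-0.042,0.008,0,0,-0.063,0.5]
    - [0.024,-0.042,0.008,0,0,-0.063,0.5]
    - [0.024,-0.042,0.008,0,0,-0.063,0.5]
    - [0.024,-0.042,0.008,0,0,-0.063,0.5]
    - [0.024,-0.042,0.008,0,0,-0.063,0.5]
    - [0.024,-0.042,0.008,0,0,-0.063,0.5]
    - [0.024,-0.042,0.008,0,0,-0.063,0.5]
    - [0.024,-0.042,0.008,0,0,-0.063,0.5]
    - [0.024,-0.042,0.008,0,0,-0.063,0.5]

```text
t: 1.1
eef_pos: [0.4628, 0.2153, 0.307]
tool_rot: [-0.0, 0.465, 0.885, -0.0]
contact_force: [0.6, -0.0, -0.9]
gripper_width: 0.502
grasp_force: 0.0
```

jog_arm:
  deltas:
    - [0.007,-0.049,0,0,0,0,0.5]
    - [0.007,-0.049,0,0,0,0,0.5]
    - [0.007,-0.049,0,0,0,0,0.5]
    - [0.006,-0.049,0,0,0,0,0.5]
    - [0.006,-0.049,0,0,0,0,0.5]
    - [0,0,-0.02,0,0,0,0.5]
    - [0,0,-0.03,0,0,0,0.5]
    - [0,0,-0.03,0,0,0,0.5]
    - [0,0,-0.022,0,0,0,0.5]
    - [0,0,0,0,0,0,0.5]

```text
t: 2.1
eef_pos: [0.4929, -0.0277, 0.202]
tool_rot: [-0.002, 0.464, 0.886, -0.002]
contact_force: [0.0, 0.7, 0.2]
gripper_width: 0.495
grasp_force: 0.0
```

```bash
python3 - <<'E'
from cam import *
from station import bot
import cv2
o=bot.get_obs();print(o['q'],o['eef_pos'],o['contact_force'])
a=bot.read_camera("side")["img"][130:280,260:410,::-1];b=bot.read_camera("top")["img"][220:370,260:410,::-1]
cv2.imwrite("pics/p1.png",cv2.resize(np.hstack([a,b]),None,fx=2.6,fy=2.6,interpolation=2))
og=np.array([.6104,-.0023]);y=-.1044;M=np.array([[np.cos(y),-np.sin(y)],[np.sin(y),np.cos(y)]])
p=None
for g in np.r_[.708,np.linspace(.78,1.52,10)]:
    x=og+M@[-.17*np.sin(g),-.17+.17*np.cos(g)]; print(round(g,3),x.round(4), None if p is None else (x-p).round(4)); p=x
E
```

```text
[-0.5329143   0.22466348  0.53876832  2.03035572 -0.14172685  0.9286986
  0.68557936] [ 0.49292603 -0.02774404  0.20203405] [0.04615079 0.72363858 0.20152619]
0.708 [ 0.4962 -0.0314] None
0.78 [ 0.4864 -0.0387] [-0.0098 -0.0073]
0.862 [ 0.4758 -0.0479] [-0.0105 -0.0092]
0.944 [ 0.4661 -0.0579] [-0.0097 -0.01  ]
1.027 [ 0.4572 -0.0687] [-0.0089 -0.0108]
1.109 [ 0.4492 -0.0802] [-0.008  -0.0115]
1.191 [ 0.4422 -0.0923] [-0.007  -0.0121]
1.273 [ 0.4362 -0.1049] [-0.006  -0.0126]
1.356 [ 0.4313 -0.118 ] [-0.0049 -0.0131]
1.438 [ 0.4275 -0.1314] [-0.0038 -0.0134]
1.52 [ 0.4247 -0.1451] [-0.0027 -0.0137]
```

View pics/p1.png

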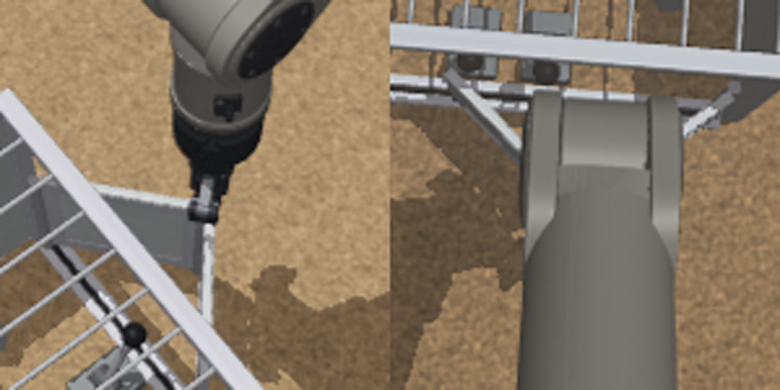

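The tool stands over the pin with the fingers on either side of it, at about (205,205) in the left half of the picture, and there's no contact. Next I'll follow the pin's arc.

jog_arm:
  deltas:
    - [-0.0095,-0.0085,0,0,0,0.08,0.5]
    - [-0.0105,-0.0092,0,0,0,0.08,0.5]
    - [-0.0097,-0.01,0,0,0,0.08,0.5]
    - [-0.0089,-0.0108,0,0,0,0.08,0.5]
    - [-0.008,-0.0115,0,0,0,0.08,0.5]
    - [-0.007,-0.0121,0,0,0,0.08,0.5]
    - [-0.006,-0.0126,0,0,0,0.08,0.5]
    - [-0.0049,-0.0131,0,0,0,0.08,0.5]
    - [-0.0038,-0.0134,0,0,0,0.08,0.5]
    - [-0.002,-0.012,0,0,0,0.07,0.5]

```text
t: 3.2
eef_pos: [0.4259, -0.1412, 0.2066]
tool_rot: [0.001, 0.086, 0.996, 0.001]
contact_force: [-0.2, 2.4, 1.3]
gripper_width: 0.5
grasp_force: 1.0
```

jog_arm:
  deltas:
    - [0,-0.003,0,0,0,0,0.5]
    - [0,-0.003,0,0,0,0,0.5]
    - [0,0,0,0,0,0,0.5]

```text
t: 3.5
eef_pos: [0.4257, -0.1469, 0.2054]
tool_rot: [0.001, 0.088, 0.996, 0.0]
contact_force: [0.5, 0.1, -0.4]
gripper_width: 0.498
grasp_force: 0.0
```

jog_arm:
  deltas:
    - [0,-0.004,0,0,0,0,0.5]
    - [0,-0.004,0,0,0,0,0.5]
    - [0,0,0,0,0,0,0.5]

```text
t: 3.8
eef_pos: [0.4254, -0.1506, 0.2048]
tool_rot: [-0.001, 0.087, 0.996, 0.003]
contact_force: [-1.9, 14.4, 6.0]
gripper_width: 0.498
grasp_force: 6.8
```

```bash
python3 - <<'E'
from cam import *
from station import bot
import cv2
o=bot.get_obs();print(o['q'],o['eef_pos'],o['contact_force'])
a=bot.read_camera("side")["img"][100:320,180:430,::-1]
cv2.imwrite("pics/p2.png",cv2.resize(a,None,fx=2.6,fy=2.6,interpolation=2))
E
```

```text
[-0.27814446  0.13405883  0.53499909  2.11749769 -0.09299283  0.91353973
  1.70759793] [ 0.42543899 -0.15056291  0.20477874] [-1.85283045 14.36853648  6.03970829]
```

View pics/p2.png

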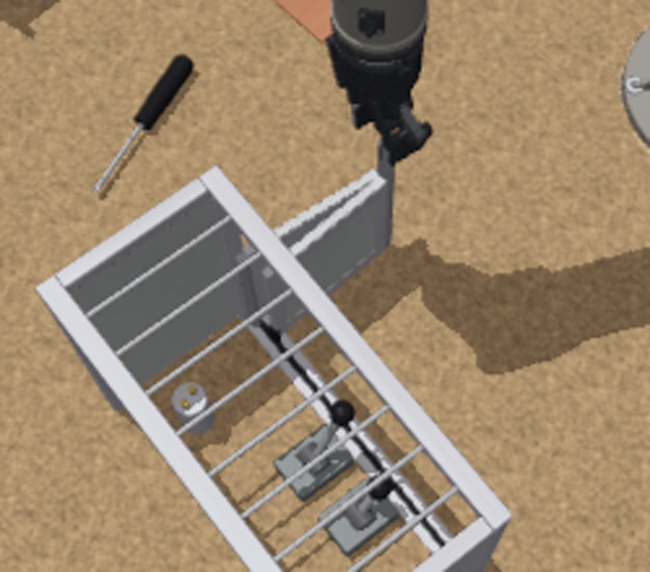

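The pin has reached its stop at 14 N, and both panels are stacked at the right-hand post, with their tops at about (320,220) in the crop. I'll release and lift clear.

jog_arm:
  deltas:
    - [0,0.006,0,0,0,0,0.5]
    - [0,0.006,0,0,0,0,0.5]
    - [0,0,0.03,0,0,0,0.5]
    - [0,0,0.035,0,0,0,0.5]
    - [0,0,0.035,0,0,0,0.5]
    - [0.019,0.036,0,0,0,0.02,0]
    - [0.019,0.036,0,0,0,0.02,0]
    - [0.019,0.036,0,0,0,0.02,0]
    - [0.019,0.036,0,0,0,0.01,0]
    - [0,0,0,0,0,0,0]

```text
t: 4.85
eef_pos: [0.503, 0.007, 0.3044]
tool_rot: [0.0, 0.049, 0.999, 0.0]
contact_force: [-0.9, 0.4, -0.4]
gripper_width: -0.001
grasp_force: 0.0
```

jog_arm:
  deltas:
    - [0,0,0,-0.0146,-0.139,0,0]
    - [0,0,0,-0.0146,-0.139,0,0]
    - [0,0,0,-0.0146,-0.139,0,0]
    - [0,0,0,-0.0146,-0.139,0,0]
    - [0,0,0,0,0,0,0]

```text
t: 5.35
eef_pos: [0.4961, -0.0001, 0.301]
tool_rot: [0.274, 0.05, 0.96, -0.015]
contact_force: [0.3, -0.7, 0.2]
gripper_width: -0.001
grasp_force: 0.0
```

```bash
python3 - <<'E'
from cam import *
from station import bot
o=bot.get_obs();print(o['q'],o['eef_pos'],o['contact_force'],R.from_quat(np.roll(o['tool_rot'],-1)).as_matrix().round(3))
E
```

```text
[-0.50457871 -0.19497916  0.21934202  2.28181296  0.45767692  0.57297203
  0.86116118] [ 4.96089977e-01 -1.01397069e-04  3.01048533e-01] [ 0.34646334 -0.73857884  0.17130178] [[-0.845  0.105  0.525]
 [ 0.088  0.995 -0.057]
 [-0.528 -0.001 -0.849]]
```

```bash
cat > fk.py <<'E'
from cam import *
from scipy.optimize import least_squares
Q=np.array([[-1.343,.477,.022,1.555,-.011,1.109,-.083],[-0.5329143,0.22466348,0.53876832,2.03035572,-0.14172685,0.9286986,0.68557936],
[-0.27814446,0.13405883,0.53499909,2.11749769,-0.09299283,0.91353973,1.70759793],[-0.50457871,-0.19497916,0.21934202,2.28181296,0.45767692,0.57297203,0.86116118]])
X=np.array([[.2222505,.6367345,.2258173],[.492926,-.027744,.202034],[.425439,-.150563,.204779],[.49609,-.0001,.30105]])
T=R.from_quat(np.roll([[-8.1e-5,.16708,.985943,-.0009],[-.002,.464,.886,-.002],[-.001,.087,.996,.003],[.274,.05,.96,-.015]],-1,axis=1))
def fk(q,p):
    s=p[0:3]; psi,c,h,L1,L2,L3,o1,o2,o3,q7o=p[:10]
    r=R.from_euler('z',psi-q[0]); x=np.array([0,0,h])
    r=r*R.from_euler('y',q[1]); r=r*R.from_euler('z',-q[2]); x=x+r.apply([c,o1,L1])
    r=r*R.from_euler('y',q[3]); r=r*R.from_euler('z',-q[4]); x=x+r.apply([0,o2,L2])
    r=r*R.from_euler('y',q[5]); r=r*R.from_euler('z',q7o-q[6]); x=x+r.apply([0,o3,L3])
    return x,r
def res(p):
    o=[]
    for q,x,t in zip(Q,X,T):
        a,r=fk(q,p); o+=[(a-x)*5,(r.inv()*t).as_rotvec()]
    return np.concatenate(o)
best=min((least_squares(res,[ps,0,.3,.4,.3,.25,0,0,0,w]) for ps in(-.1,0,) for w in(0,1.57,3.14,-1.57)),key=lambda f:f.cost)
P=best.x
if __name__=="__main__": print(best.cost,P.round(4),res(P).round(3))
E
python3 fk.py
```

```text
0.0008755582940936803 [-0.0397  0.0167  0.3022  0.5268  0.4733  0.329  -0.0523  0.017  -0.0047
  1.5326] [ 0.002  0.013 -0.012  0.003  0.    -0.001 -0.022 -0.007  0.009 -0.
 -0.001 -0.003  0.    -0.005  0.01  -0.     0.    -0.     0.004  0.014
 -0.007 -0.021 -0.     0.004]
```

```bash
cat > ik.py <<'E'
from fk import *
lo=np.array([-2.96,-.34,-1.41,.24,-1.37,.17,-2.96])+.03;hi=np.array([2.96,2.1,1.46,2.44,4.51,1.92,2.96])-.03
og=np.array([.6104,-.0023]);yw=-.1044;M=np.array([[np.cos(yw),-np.sin(yw)],[np.sin(yw),np.cos(yw)]])
q0=Q[3]
def ik(tip,tilt,yaw=0,seeds=(q0,),tr=.022):
    "tip bay xyz; tilt = below horizontal; yaw rel. bay"
    z=R.from_euler('zyx',[yw+yaw,tilt,0]).apply([1,0,0]); xw=np.r_[og+M@np.array(tip[:2]),tip[2]]-tr*z
    def f(q):
        x,r=fk(q,P); return np.r_[(x-xw)*10,(r.apply([0,0,1])-z)*3,(q-q0)*1e-3]
    return min((least_squares(f,np.clip(s,lo+1e-6,hi-1e-6),bounds=(lo,hi)) for s in seeds),key=lambda s:np.linalg.norm(s.fun[:6])),xw
E
python3 - <<'E'
from ik import *
for p in((311.2,258.7),(326.2,287.5)):
    for z in(.105,.07): print(z,M.T@(plane("side",p,z)[:2]-og))
    
rng=np.random.default_rng(0); S=[q0]+[np.clip(q0+rng.normal(0,.6,7),lo,hi) for _ in range(8)]
for tip in((-.03,0,.08),(.08,0,.08),(.087,0,.107)):
  for t in(20,30,40,50):
    s,xw=ik(tip,np.radians(t),seeds=S); print(tip,t,np.linalg.norm(s.fun[:6]).round(4),s.x.round(2),xw.round(3))
E
```

```text
0.105 [0.00870619 0.00248016]
0.07 [ 0.0022164 -0.0067092]
0.105 [0.02587235 0.08542394]
0.07 [0.01991582 0.07881116]
(-0.03, 0, 0.08) 20 0.857 [-0.78  0.92  0.19  2.41  2.33  1.26 -1.61] [0.56  0.003 0.087]
(-0.03, 0, 0.08) 30 0.6985 [ 0.6   0.81 -1.2   2.41  2.21  1.23 -1.61] [0.562 0.003 0.091]
(-0.03, 0, 0.08) 40 0.3702 [ 0.81  0.81 -1.38  2.41  2.04  1.1  -1.66] [0.564 0.003 0.094]
(-0.03, 0, 0.08) 50 0.0003 [ 0.84  0.69 -1.36  2.41  1.9   0.93 -1.45] [0.566 0.003 0.097]
(0.08, 0, 0.08) 20 0.0 [-0.3   0.77  0.01  2.41  2.78  1.26  0.75] [ 0.669 -0.008  0.087]
(0.08, 0, 0.08) 30 0.0 [-0.2   0.61 -0.09  2.38  2.73  0.93  0.85] [ 0.671 -0.008  0.091]
(0.08, 0, 0.08) 40 0.0 [-0.05  0.51 -0.24  2.3   2.53  0.62  0.84] [ 0.673 -0.008  0.094]
(0.08, 0, 0.08) 50 0.0 [-0.03  0.45 -0.23  2.19  2.08  0.36  0.83] [ 0.676 -0.008  0.097]
(0.087, 0, 0.107) 20 0.0 [-0.34  0.7   0.06  2.41  2.79  1.18  0.86] [ 0.676 -0.009  0.114]
(0.087, 0, 0.107) 30 0.0 [-0.18  0.55 -0.11  2.37  2.7   0.86  0.85] [ 0.678 -0.009  0.118]
(0.087, 0, 0.107) 40 0.0 [-0.04  0.45 -0.24  2.28  2.47  0.56  0.84] [ 0.68  -0.009  0.121]
(0.087, 0, 0.107) 50 0.0 [-0.09  0.41 -0.15  2.16  1.94  0.29  0.83] [ 0.683 -0.009  0.124]
```

```bash
python3 - <<'E'
from ik import *
def move(q,a,b,n=12):
    for k in np.linspace(0,1,n+1)[1:]:
        tip=np.array(a[0])*(1-k)+np.array(b[0])*k
        z=R.from_euler('zyx',[yw+a[2]*(1-k)+b[2]*k,a[1]*(1-k)+b[1]*k,0]).apply([1,0,0]); xw=np.r_[og+M@tip[:2],tip[2]]-.022*z
        f=lambda p:np.r_[(fk(p,P)[0]-xw)*10,(fk(p,P)[1].apply([0,0,1])-z)*3,(p-q)*.02]
        s=least_squares(f,np.clip(q,lo+1e-6,hi-1e-6),bounds=(lo,hi)); q=s.x
    return q,np.linalg.norm(s.fun[:6])
st=((-.105,0,.28),1.0,0)
D=np.radians
for yaw in(-50,-35,-20,0,20,35):
  for t in(35,45,52):
    y=D(yaw);T=D(t)
    q,e=move(q0,st,((-.04,0,.20),D(58),y)); q,e1=move(q,((-.04,0,.20),D(58),y),((-.03,0,.08),D(58),y)); q2,e2=move(q,((-.03,0,.08),D(58),y),((.085,0,.085),T,y))
    print(yaw,t,round(e,3),round(e1,3),q.round(2),round(e2,3),q2.round(2))
E
```

```text
-50 35 0.0 0.0 [-0.69  0.75  0.02  1.96  1.09  1.23  0.87] 0.0 [-0.69  0.88  0.11  1.83  1.32  1.23  0.87]
-50 45 0.0 0.0 [-0.69  0.75  0.02  1.96  1.09  1.23  0.87] 0.0 [-0.66  0.85  0.09  1.79  1.24  1.21  0.87]
-50 52 0.0 0.0 [-0.69  0.75  0.02  1.96  1.09  1.23  0.87] 0.0 [-0.63  0.83  0.08  1.76  1.17  1.21  0.87]
-35 35 0.0 0.0 [-0.65  0.58  0.03  2.11  1.19  0.96  0.87] 0.0 [-0.68  0.75  0.13  2.04  1.57  1.    0.87]
-35 45 0.0 0.0 [-0.65  0.58  0.03  2.11  1.19  0.96  0.87] 0.0 [-0.62  0.7   0.1   1.98  1.41  0.94  0.87]
-35 52 0.0 0.0 [-0.65  0.58  0.03  2.11  1.19  0.96  0.87] 0.0 [-0.59  0.68  0.09  1.93  1.28  0.92  0.87]
-20 35 0.0 0.0 [-0.59  0.44  0.09  2.24  1.31  0.64  0.86] 0.0 [-0.62  0.65  0.16  2.2   1.97  0.81  0.86]
-20 45 0.0 0.0 [-0.59  0.44  0.09  2.24  1.31  0.64  0.86] 0.0 [-0.57  0.58  0.15  2.13  1.7   0.65  0.86]
-20 52 0.0 0.0 [-0.59  0.44  0.09  2.24  1.31  0.64  0.86] 0.0 [-0.53  0.55  0.14  2.06  1.43  0.6   0.86]
0 35 0.0 0.0 [-0.33  0.32  0.06  2.33  1.71  0.21  0.82] 0.0 [-0.13  0.54 -0.15  2.34  2.65  0.75  0.8 ]
0 45 0.0 0.0 [-0.33  0.32  0.06  2.33  1.71  0.21  0.82] 0.0 [-0.14  0.47 -0.12  2.24  2.41  0.43  0.8 ]
0 52 0.0 0.0 [-0.33  0.32  0.06  2.33  1.71  0.21  0.82] 0.0 [-0.22  0.45  0.    2.15  2.    0.23  0.81]
20 35 0.0 0.192 [ 0.39  0.34 -0.36  2.31 -1.34  0.2   1.14] 0.965 [ 0.84  0.62 -0.78  2.1  -1.34  0.2   1.12]
20 45 0.0 0.192 [ 0.39  0.34 -0.36  2.31 -1.34  0.2   1.14] 0.561 [ 0.53  0.5  -0.5   2.1  -1.34  0.2   1.12]
20 52 0.0 0.192 [ 0.39  0.34 -0.36  2.31 -1.34  0.2   1.14] 0.253 [ 0.36  0.48 -0.34  2.1  -1.34  0.2   1.12]
35 35 0.0 0.0 [ 0.77  0.5  -0.61  2.27 -1.34  0.37  0.94] 0.404 [ 1.12  0.92 -1.04  2.1  -1.34  0.2   1.12]
35 45 0.0 0.0 [ 0.77  0.5  -0.61  2.27 -1.34  0.37  0.94] 0.129 [ 0.97  0.77 -0.91  2.1  -1.34  0.2   1.12]
35 52 0.0 0.0 [ 0.77  0.5  -0.61  2.27 -1.34  0.37  0.94] 0.0 [ 0.71  0.63 -0.62  2.07 -1.34  0.34  0.94]
```

jog_arm:
  deltas:
    - [0,0,0,0,0,-0.131,0]
    - [0,0,0,0,0,-0.131,0]
    - [0,0,0,0,0,-0.131,0]
    - [0,0,0,0,0,-0.131,0]
    - [0,0,0,0,0,0,0]
    - [0,0,0,0,0,0,0]

```text
t: 5.95
eef_pos: [0.5015, 0.0009, 0.3046]
tool_rot: [0.262, 0.293, 0.916, -0.084]
contact_force: [0.8, -0.4, 0.4]
gripper_width: 0.005
grasp_force: 0.0
```

jog_arm:
  deltas:
    - [0.011,0.0015,-0.031,0,0,0,0]
    - [0.011,0.0015,-0.031,0,0,0,0]
    - [0.011,0.0015,-0.031,0,0,0,0]
    - [0.011,0.0015,-0.031,0,0,0,0]
    - [0.011,0.0015,-0.031,0,0,0,0]
    - [0.011,0.0015,-0.031,0,0,0,0]
    - [0,0,0,0,0,0,0]

```text
t: 6.65
eef_pos: [0.5658, 0.0087, 0.1155]
tool_rot: [0.26, 0.293, 0.916, -0.086]
contact_force: [-0.2, -0.5, -0.3]
gripper_width: 0.002
grasp_force: 0.0
```

```bash
python3 - <<'E'
from cam import *
from station import bot
import cv2
o=bot.get_obs();z=R.from_quat(np.roll(o['tool_rot'],-1)).apply([0,0,1]);print(o['q'].round(3),o['eef_pos'],o['contact_force'],z,"tip",o['eef_pos']+.022*z)
a=bot.read_camera("side")["img"][130:330,200:420,::-1]
cv2.imwrite("pics/p3.png",cv2.resize(a,None,fx=2.8,fy=2.8,interpolation=2))
E
```

```text
[-0.461  0.344  0.072  2.24   1.093  0.504 -0.41 ] [0.56576051 0.00865107 0.11548106] [-0.20974036 -0.54104401 -0.34027497] [ 0.42596163 -0.3106123  -0.84975096] tip [0.57513166 0.0018176  0.09678653]
```

View pics/p3.png

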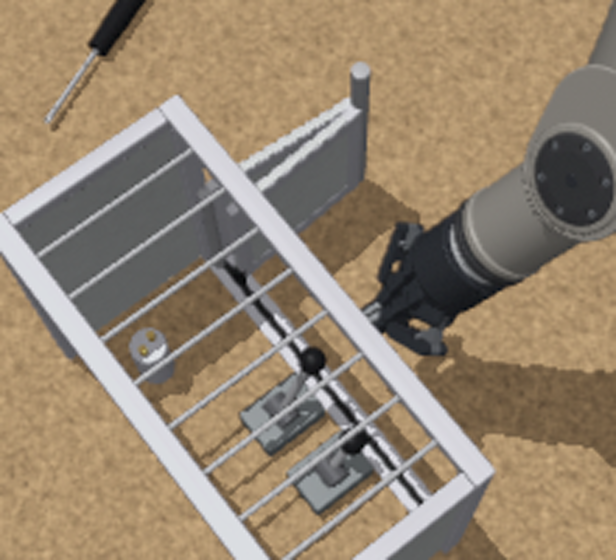

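The guard is stacked open, with the pin at crop (360,70). The tool points into the doorway, with the tip near (370,310) and the tall ball at (312,360). Next I'll push, flattening the tilt on the way.

jog_arm:
  deltas:
    - [0.012,-0.0011,-0.0004,-0.0144,-0.0198,0,0]
    - [0.012,-0.0011,-0.0004,-0.0144,-0.0198,0,0]
    - [0.012,-0.0011,-0.0004,-0.0144,-0.0198,0,0]
    - [0.012,-0.0011,-0.0004,-0.0144,-0.0198,0,0]
    - [0.012,-0.0011,-0.0004,-0.0144,-0.0198,0,0]
    - [0,0,0,0,0,0,0]

```text
t: 7.3
eef_pos: [0.6292, 0.0039, 0.1207]
tool_rot: [0.321, 0.289, 0.896, -0.102]
contact_force: [-3.7, 0.7, 9.5]
gripper_width: 0.001
grasp_force: 3.9
```

jog_arm:
  deltas:
    - [0.012,-0.0011,-0.0004,-0.0144,-0.0198,0,0]
    - [0.012,-0.0011,-0.0004,-0.0144,-0.0198,0,0]
    - [0.012,-0.0011,-0.0004,-0.0144,-0.0198,0,0]
    - [0.012,-0.0011,-0.0004,-0.0144,-0.0198,0,0]
    - [0,0,0,0,0,0,0]

```text
t: 7.8
eef_pos: [0.6821, 0.002, 0.1238]
tool_rot: [0.368, 0.283, 0.879, -0.114]
contact_force: [2.5, 4.8, 15.1]
gripper_width: -0.002
grasp_force: 6.4
```

```bash
python3 - <<'E'
from cam import *
from station import bot
import cv2
o=bot.get_obs();z=R.from_quat(np.roll(o['tool_rot'],-1)).apply([0,0,1]);print(o['q'].round(3),o['eef_pos'],o['contact_force'],z,"tip",o['eef_pos']+.022*z)
a=bot.read_camera("side")["img"][130:330,200:420,::-1]
cv2.imwrite("pics/p4.png",cv2.resize(a,None,fx=2.8,fy=2.8,interpolation=2))
E
```

```text
[-0.535  0.508  0.173  2.109  1.485  0.566 -0.782] [0.6820859  0.00200567 0.12380895] [ 2.47637814  4.80107258 15.07945686] [ 0.58212982 -0.40746885 -0.70362917] tip [ 0.69489276 -0.00695865  0.1083291 ]
```

View pics/p4.png

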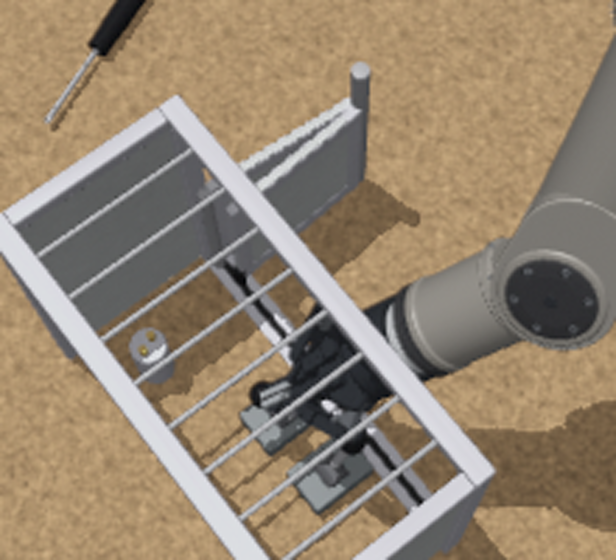

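The tip is at the lever, and the rod and ball show behind it at crop (258,390), already tipped well back. I'll measure the ball.

```bash
python3 - <<'E'
from ik import *
from station import bot
import cv2
for p in((292.9,269.3),):
  for z in(.105,.115): print(M.T@(plane("side",p,z)[:2]-og))
for a in(.7,.8,.9,1.0):
  print(a,[proj("side",[*(og+M@[.0545+.095*np.sin(a-.5),y]),.022+.095*np.cos(a-.5)]).round(1) for y in(0,)])
a=bot.read_camera("side")["img"][245:295,270:345,::-1]
cv2.imwrite("pics/p5.png",cv2.resize(a,None,fx=8,fy=8,interpolation=2))
E
```

```text
[ 0.0625209 -0.0040656]
[ 0.06389749 -0.00138197]
0.7 [array([290.2, 272. ])]
0.8 [array([287.4, 274.4])]
0.9 [array([284.6, 276.9])]
1.0 [array([282. , 279.3])]
```

View pics/p5.png

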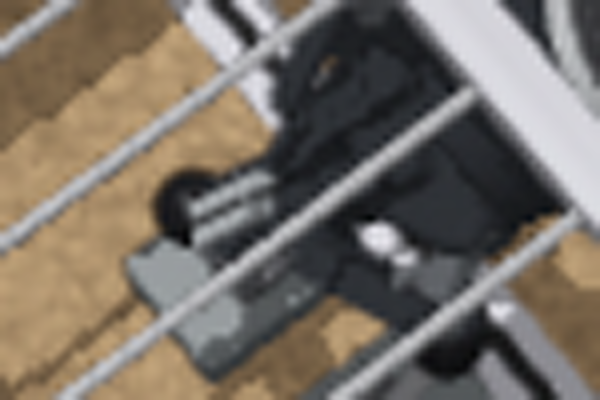

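```bash
python3 - <<'E'
from ik import *
from station import bot
o=bot.get_obs();z=R.from_quat(np.roll(o['tool_rot'],-1)).apply([0,0,1])
for s in(.022,0,-.05):
  w=o['eef_pos']+s*z; print(s,w,M.T@(w[:2]-og),(proj("side",w)-[270,245])*8)
for a in(0,.5,.6,.7): print(a,[((proj("side",[*(og+M@[.0545+.095*np.sin(a-.5),y]),.022+.095*np.cos(a-.5)])-[270,245])*8).round(1) for y in(-.0,)])
print(proj("side",[*(og+M@[.0545,0]),.025]))
print(M.T@(o['eef_pos'][:2]-og),o['contact_force'],o['eef_pos'])
E
```

```text
0.022 [ 0.6933991  -0.00600752  0.1071033 ] [0.08293356 0.00496204] [148.60841046 252.68983418]
0 [0.68062504 0.00292156 0.12263054] [0.06929854 0.01251131] [195.13099169 231.39489163]
-0.05 [0.65159308 0.02321491 0.1579197 ] [0.03830988 0.02966874] [305.13067381 181.04435541]
0 [array([324.2, 103.9])]
0.5 [array([209.3, 178.1])]
0.6 [array([185.4, 196.5])]
0.7 [array([161.8, 215.6])]
[297.7430805  277.07584913]
[0.06929854 0.01251131] [ 3.06577755  5.19943094 15.04099087] [0.68062504 0.00292156 0.12263054]
```

jog_arm:
  deltas:
    - [0,0,0.015,0,0,0,0]
    - [0,0,0.015,0,0,0,0]
    - [-0.02,-0.001,0.003,0,0,0,0]
    - [-0.03,0.002,0,0,0,0,0]
    - [-0.03,0.002,0,0,0,0,0]
    - [0,0,0,0,0,0,0]

```text
t: 8.5
eef_pos: [0.5918, 0.0025, 0.1496]
tool_rot: [0.361, 0.282, 0.881, -0.117]
contact_force: [0.7, -0.2, -0.3]
gripper_width: 0.002
grasp_force: 0.0
```

```bash
python3 - <<'E'
from ik import *
from station import bot
import cv2
o=bot.get_obs();z=R.from_quat(np.roll(o['tool_rot'],-1)).apply([0,0,1])
for s in(.022,0):
  w=o['eef_pos']+s*z; print(s,w,M.T@(w[:2]-og),(proj("side",w)-[260,220])*6.5)
print(o['contact_force'],o['q'].round(2))
for a in(0,.3,.5,.6,.7): print(a,((proj("side",[*(og+M@[.0545+.095*np.sin(a-.5),0]),.022+.095*np.cos(a-.5)])-[260,220])*6.5).round(1))
a=bot.read_camera("side")["img"][220:305,260:375,::-1]
cv2.imwrite("pics/p6.png",cv2.resize(a,None,fx=6.5,fy=6.5,interpolation=2))
E
```

```text
0.022 [ 0.60436088 -0.00651521  0.13390099] [-0.00556697 -0.0048216 ] [349.11641614 192.68370097]
0 [0.59182092 0.00249022 0.14957427] [-0.01897711  0.00282801] [388.73897331 173.61569262]
[ 0.68258724 -0.1806371  -0.31159232] [-0.6   0.35  0.14  2.28  1.44  0.63 -0.79]
0 [328.4 246.9]
0.3 [273.9 279.7]
0.5 [235.1 307.2]
0.6 [215.6 322.2]
0.7 [196.5 337.7]
```

View pics/p6.png

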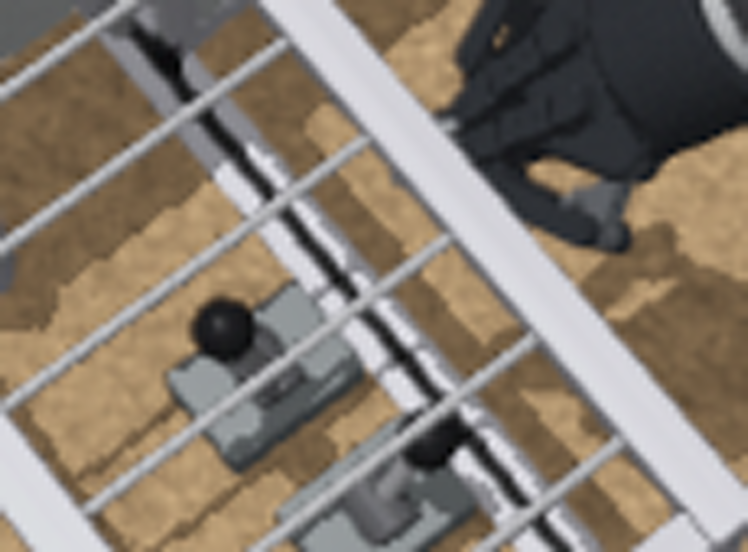

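The ball is at crop (222,329), so the lever is at about 0.6 rad. The fingertips stay hidden under the beam, so they reach about 22 mm less far than I assumed and rode over the ball. I'll go in again lower, using the TCP as the tip.

jog_arm:
  deltas:
    - [0,-0.001,-0.02,0,0,0,0]
    - [0,-0.001,-0.02,0,0,0,0]
    - [0,-0.001,-0.022,0,0,0,0]
    - [0.011,-0.0012,0,0,0,0,0]
    - [0.011,-0.0012,0,0,0,0,0]
    - [0.011,-0.0012,0,0,0,0,0]
    - [0.011,-0.0012,0,0,0,0,0]
    - [0.011,-0.0012,0,0,0,0,0]
    - [0,0,0,0,0,0,0]

```text
t: 9.45
eef_pos: [0.6521, -0.006, 0.0872]
tool_rot: [0.362, 0.284, 0.88, -0.116]
contact_force: [0.2, -0.4, -0.5]
gripper_width: -0.002
grasp_force: 0.0
```

jog_arm:
  deltas:
    - [0.01,-0.001,0,0,0,0,0]
    - [0.01,-0.001,0,0,0,0,0]
    - [0,0,0,0,0,0,0]

```text
t: 9.75
eef_pos: [0.6714, -0.0078, 0.0864]
tool_rot: [0.362, 0.283, 0.881, -0.116]
contact_force: [-0.6, -0.0, 0.4]
gripper_width: 0.004
grasp_force: 0.0
```

jog_arm:
  deltas:
    - [0.008,-0.0008,0,0,0,0,0]
    - [0.008,-0.0008,0,0,0,0,0]
    - [0,0,0,0,0,0,0]

```text
t: 10.05
eef_pos: [0.6872, -0.0095, 0.0864]
tool_rot: [0.362, 0.283, 0.881, -0.116]
contact_force: [-0.1, -0.2, -0.2]
gripper_width: -0.002
grasp_force: 0.0
```

```bash
cat > ball.py <<'E'
from ik import *
from station import bot
import cv2
o=bot.get_obs();print(o['eef_pos'],M.T@(o['eef_pos'][:2]-og),o['contact_force'])
g=bot.read_camera("side")["img"].max(2)
x0,y0=262,255
w=g[y0:295,x0:310]
for r in w[::1]: print(''.join('#' if v<45 else '+' if v<75 else '.' for v in r))
for a in(.6,.7,.8,.9,1.): print(a,(proj("side",[*(og+M@[.0545+.095*np.sin(a-.5),0]),.022+.095*np.cos(a-.5)])-[x0,y0]).round(1))
E
python3 ball.py
```

```text
[ 0.68719744 -0.00946514  0.08639784] [0.07712598 0.00087697] [-0.0891044  -0.20199494 -0.22386603]
........................................++######
.......................................+++######
......................................+++#..+#++
......................................+++#.+##++
......................................++#####+++
.....................................+#+##++++++
......................................+##+++++++
.......................................#++++++++
.......................................+++++++##
......................................+++++++###
......................................+++++#####
.....................................+++++######
....................................++++++######
..................................+++#++######++
...............................+++...++#####++++
..............................+#......+##+##++..
....................................++++++#++...
......................................++++#+....
......................................++++.....+
.....................++##+...........++++.....##
....................
[... 339 characters left out ...]
.....######..........+++.+++++++
.......................++..................+++++
...........................................+++++
..........................................++...+
.........................................++.....
.......................................+++......
......................................++........
.....................................++.........
...................................+++..........
.................................++++...........
..................................+.............
................................................
................................................
0.6 [31.2 14.6]
0.7 [28.2 17. ]
0.8 [25.4 19.4]
0.9 [22.6 21.9]
1.0 [20.  24.3]
```

The mask puts the ball at about 0.9 rad. I'll push on to the stop.

jog_arm:
  deltas:
    - [0.005,-0.0005,0,0,0,0,0]
    - [0.005,-0.0005,0,0,0,0,0]
    - [0,0,0,0,0,0,0]

```text
t: 10.4
eef_pos: [0.6912, -0.0102, 0.0843]
tool_rot: [0.359, 0.283, 0.882, -0.118]
contact_force: [-29.9, 7.2, 19.3]
gripper_width: 0.001
grasp_force: 18.8
```

```bash
python3 ball.py
```

```text
[ 0.69120624 -0.01018428  0.08432765] [0.0811879 0.0005795] [-29.88823648   7.21695855  19.3371917 ]
......................................+#++######
......................................+++#.+###+
......................................+++#..##++
.....................................+++#..+##++
.....................................+++#.+##+++
....................................+++#####++#+
....................................+++###+++++#
....................................++#++++++++#
.....................................+##++++++##
.....................................++++++++###
.....................................+++++++####
....................................++++++###+##
....................................+++++######+
...................................++++++######+
.................................++++++#####++++
..............................+++...+#######++..
.............................#+......###+##++...
....................................+++++#++....
.....................................++++#.....+
......................+.............+++++.....##
...................
[... 340 characters left out ...]
....#######..........+++++++++++
.....................####...............++++++++
.........................................+++++++
..........................................++++++
.........................................++..+++
.......................................+++....++
......................................++........
.....................................++.........
...................................+++..........
.................................++++...........
..................................+.............
................................................
................................................
0.6 [31.2 14.6]
0.7 [28.2 17. ]
0.8 [25.4 19.4]
0.9 [22.6 21.9]
1.0 [20.  24.3]
```

The lever is at its hard stop, so I'll back out.

jog_arm:
  deltas:
    - [-0.008,0.0008,0,0,0,0,0]
    - [-0.015,0.0015,0,0,0,0,0]
    - [-0.02,0.002,0,0,0,0,0]
    - [-0.02,0.002,0,0,0,0,0]
    - [-0.02,0.002,0,0,0,0,0]
    - [-0.02,0.002,0.005,0.0144,0.0198,0,0]
    - [-0.02,0.002,0.02,0.0144,0.0198,0,0]
    - [-0.015,0.002,0.03,0.0144,0.0198,0,0]
    - [0,0,0.03,0.0144,0.0198,0,0]
    - [0,0,0,0,0,0,0]

```text
t: 11.45
eef_pos: [0.5603, 0.0044, 0.1756]
tool_rot: [0.32, 0.29, 0.896, -0.1]
contact_force: [0.8, 0.4, 0.1]
gripper_width: 0.0
grasp_force: 0.0
```

```bash
python3 - <<'E'
from ik import *
from station import bot
import cv2
o=bot.get_obs();print(o['eef_pos'],o['contact_force'],o['t'])
im=bot.read_camera("side")["img"];g=im.max(2)
old=cv2.imread("pics/side0.png").max(2)
for a,(x,y,w,h) in(("long",(272,265,28,25)),):
    m=(g[y:y+h,x:x+w]<45); v,u=np.nonzero(m); print(a,u.mean()+x,v.mean()+y,m.sum())
for a in(.9,1.): print(a,proj("side",[*(og+M@[.0545+.095*np.sin(a-.5),0]),.022+.095*np.cos(a-.5)]))
for n,(x,y,w,h) in(("short",(317,278,18,18)),):
    for G in(old,g): m=G[y:y+h,x:x+w]<45; v,u=np.nonzero(m); print(n,u.mean()+x,v.mean()+y,m.sum())
# changes elsewhere: capacitor region, screwdriver, multimeter
for n,(x,y,w,h) in(("cap",(244,243,18,24)),("driver",(212,118,48,60)),("meter",(428,330,56,76))):
    print(n,np.abs(old[y:y+h,x:x+w].astype(int)-g[y:y+h,x:x+w]).mean())
for a in(1.3,1.4,1.5): print(a,proj("side",[*(og+M@[-.17*np.sin(a),-.17+.17*np.cos(a)]),.225]))
E
```

```text
[0.56031195 0.00435611 0.17560404] [0.83310599 0.41042239 0.12850116] 11.45
long 284.98333333333335 278.9166666666667 60
0.9 [284.60740025 276.87375069]
1.0 [282.00612423 279.34777747]
short 327.4339622641509 287.33962264150944 53
short 327.72340425531917 287.5744680851064 47
cap 4.282407407407407
driver 4.563541666666667
meter 4.536419172932331
1.3 [333.90109261 163.76481098]
1.4 [330.85448825 158.27628722]
1.5 [327.23501356 153.12253985]
```

```bash
python3 -c "
from station import bot
print(bot.hand_in())"
```

```text
the job is handed in; nothing more can be done
None
```

I handed the job in with the guard folded open (about 1.47 rad) and the taller lever pushed to its back stop (at least 0.9 rad by camera). The shorter lever, capacitor, multimeter and screwdriver look unmoved, the arm is clear, and no verdict was returned.

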